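# Reassemble the two burners of a gas hob after washing up

## Robot

A 7-joint arm with a two-finger parallel gripper is mounted at the origin on a cart in front of the work surface, level with it; the furniture and walls round the work are solid. World frame = base frame: x ahead of the robot, y to its left, z up, the work surface at z = 0. Lengths are in m, angles in rad, forces in N, time in s.
With the tool pointing down it reaches from about 0.375 to 0.925 m from the base axis. Payload 3.1 kg.
Tool frame: the origin (TCP) lies between the finger pads; the fingertips stand 19 mm ahead of it and the grasp point (between the pads) is the TCP; z points along the fingers, y is the line along which they close (so a half turn about z gives the same grasp; the last joint's range is limited). The gripper opens to 85 mm and grips with 20 to 120 N. Pads are 22 mm wide; open, the fingers measure 114 mm over their backs; the gripper's body (76 mm by 85 mm) begins 54 mm behind the grasp point. The pads swing forward as they close: fully open they stand 13 mm farther back than shut.
Start: joints at [1.006, 0.383, 0.044, 1.598, -0.018, 1.161, -0.05], TCP at [0.293, -0.58, 0.221] pointing down, gripper open.
Joint ranges: [-2.61, 2.61], [-0.41, 2.15], [-1.48, 1.57], [0, 2.5], [-1.57, 4.71], [0.05, 1.97], [-2.85, 2.85]. Speed limits (rad/s): [2.79, 2.79, 3.14, 3.14, 3.14, 3.14, 3.14].

## Interface

Orientations are given as a unit quaternion [x, y, z, w].
In Python, from bench import move_ptp, movel, move_j, move_gripper, pause, inverse_kinematics, read_camera, camera_params, MotionError, sign_off, look_for, tip_of, read_time_s, read_qpos, read_joint_vel, read_effort, read_eef_pos, read_tcp_rot, read_ft_force, read_ft_torque, read_finger_gap, read_grasp_force gives the robot as it stands. Calls block until the motion is done:
- move_ptp(position, orientation): joint-space move of the TCP to a pose.
- movel(position, orientation=None, speed=0.15): straight line of the TCP; orientation=None keeps the orientation; speed is the mean speed in m/s.
- move_j(angles): joint-space move.
- move_gripper(opening, effort=None): finger opening in m; effort is the grip in N (None keeps the last); returns when the fingers have stopped.
- pause(seconds).
- inverse_kinematics(position, orientation): joint angles nearest the present ones, or None.
- read_camera(name): name is "scene" or "top"; returns the picture (400x640x3 uint8, red, green, blue); there is no depth.
- camera_params(name): a dict with "K" (3x3 intrinsics, pixels), "camera_from_world" (4x4, takes a point from world to camera coordinates). Camera axes: x right, y down, z forward; pixel columns grow to the right and rows downward; lengths in m; the calibration is good to about 2 mm. A picture is of the moment at which its call begins. camera_params takes no time and is no camera call.
A pose or a line that the arm cannot do raises MotionError and nothing moves.
- sign_off(): hands the job in; it is judged then, once.
Trained networks look in the newest picture that a camera, given by its name, has taken for a name from the list of things; names that differ only in an ending like _2 or _b are one class to them, and where a whole thing is asked for, a point or a joint stands for the part that bears it (a point fixed in the world has none). Each returns a list of dicts, best first, with "confidence" (0 to 1); they miss things now and then, are a little off and sometimes report something else, mostly with a low value. They report only what shows in the picture. A call takes as long as a camera call.
- look_for(camera, name): "at" ([column, row] in pixels, amid what is visible of it).
- tip_of(camera, name): "at" ([column, row] in pixels: a listed point, or the origin of a listed thing).
Readings, each from a call of its own:
- read_time_s(): time.
- read_qpos(): joint angles.
- read_joint_vel(): joint speeds.
- read_effort(): joint torques, N m.
- read_eef_pos(): TCP position.
- read_tcp_rot(): TCP orientation.
- read_ft_force(): force on the tool from outside, world axes, zero at the start.
- read_ft_torque(): the same for the moment, N m.
- read_finger_gap(): finger opening in m.
- read_grasp_force(): force on a finger pad.
Only numpy, scipy, OpenCV 4.12 (cv2) and the standard library are available. Lean on these libraries where they do the work, as an engineer would, in place of code of your own. Each camera call takes 0.05 s, during which the arm holds its last target. There are 200 camera calls.

## Task

The gas hob's burner parts have been washed and lie on the drying mat. Put both burners back together: drop each aluminium crown fully home on the burner whose locating studs fit the holes in its floor, then lay the matching black cap on it, large on large and small on small, so that it drops into place and sits flat and centred. Leave the drinking glass and the mug where they stand.

Things in the scene. Friction and masses are not known exactly. Their poses are not given: they have to be found in the camera images.
- burner_large: Larger burner seat, fixed on the hob: dark cup 56 mm across in a dish 106 mm across. Origin: centre of its underside, 50 mm above the worktop; z up. Flat seat 16 mm above the origin. FOUR pointed studs, 7 mm thick, stand 9 mm above the seat, 17 mm from the centre at 0, 90, 180, 270 deg from its x axis. Burners 150 mm apart; two 23 mm high knobs 125 mm to their right.
- burner_small: Smaller burner seat, fixed on the hob: dark cup 44 mm across in a dish 106 mm across. Origin: centre of its underside, 50 mm above the worktop; z up. Flat seat 16 mm above the origin. THREE pointed studs, 7 mm thick, the top 4 mm tapering to 3 mm, stand 9 mm above the seat, 11.5 mm from the centre at 0, 120, 240 deg from its x axis.
- crown_large: Larger aluminium burner crown, loose, right way up on the 4 mm thick mat: slotted cup 62 mm across, 18 mm high, open on top. Origin: centre of its underside; z up. Well 50 mm across; floor 6 mm thick with FOUR through holes, 12 mm across, 17 mm from the centre at 0, 90, 180, 270 deg from its x axis, and a 7 mm centre hole. Fits burner_large, underside on the seat. About 0.13 kg.
- crown_small: Smaller aluminium burner crown, loose, right way up on the mat: slotted cup 50 mm across, 18 mm high, open on top. Origin: centre of its underside; z up. Well 38 mm across; floor 6 mm thick with THREE through holes, 12 mm across, 11.5 mm from the centre at 0, 120, 240 deg from its x axis, and a 7 mm centre hole. Fits burner_small, underside on the seat. About 0.09 kg.
- cap_large: Larger black cap, loose, right way up on the mat: low dome 68 mm across, 13.5 mm high. Origin: centre of its underside; z up. Its spigot, 42 mm across, is the lowest 5 mm and drops into crown_large's well; grip the rim, 5 to 10.5 mm above the origin. In place the rim rests on the crown's top and the cap's origin is 13 mm above the crown's. Overhangs the crown by 3 mm all round. About 0.16 kg.
- cap_small: Smaller black cap, loose, right way up on the mat: low dome 56 mm across, 13.5 mm high. Origin: centre of its underside; z up. Its spigot, 30 mm across, is the lowest 5 mm and drops into crown_small's well; grip the rim, 5 to 10.5 mm above the origin. In place its origin is 13 mm above the crown's. Overhangs the crown by 3 mm all round. About 0.11 kg.
- tumbler: Clear drinking glass, 81 mm across, 93 mm high, standing behind the mat on the left; stays where it is. Origin: centre of its underside.
- mug: Green and white mug, 92 mm across, 127 mm over its handle, 93 mm high, standing behind the mat on the right; stays where it is. Origin: underside, at the middle of its outline with the handle.

How it is judged:
By the outcome, as a careful person would: the job done as asked, in the order asked, and still so for the second after the job is handed in, with the robot touching nothing.
It also fails if it takes over 93 s, if anything falls off the work surface, if the arm or the gripper's body presses on something with over 40 N, if the wrist force passes 120 N, or if a joint passes its speed limit or range.

## Working session

There is one attempt and no reset: what is moved stays moved. The work goes in short steps, each a Python script; the robot and the scene stay as the last script left them, time stands still between calls to the robot, and variables do not carry over. Pictures are saved under pics/ and viewed, at most 14 in all, crops included, and the job is handed in when it is done.

```bash
ls; mkdir -p pics; python3 - <<'E'
from bench import *
import cv2,numpy as np
np.set_printoptions(precision=4,suppress=True)
for c in("scene","top"):
    im=read_camera(c); cv2.imwrite(f"pics/{c}0.png",im[:,:,::-1])
    p=camera_params(c); print(c,np.array(p["K"]),np.array(p["camera_from_world"]))
    for n in "burner_large burner_small crown_large crown_small cap_large cap_small tumbler mug".split():
        print(n,[(np.round(d["at"],1).tolist(),round(d["confidence"],2)) for d in tip_of(c,n)[:2]],[(np.round(d["at"],1).tolist(),round(d["confidence"],2)) for d in look_for(c,n)[:2]])
print(read_time_s(),read_tcp_rot(),read_eef_pos())
E
```

```text
pics
scene [[387.9294   0.     312.8475]
 [  0.     387.9294 206.1518]
 [  0.       0.       1.    ]] [[-0.7358 -0.6771  0.0045  0.4334]
 [-0.3343  0.3574 -0.8721  0.2155]
 [ 0.5889 -0.6432 -0.4894  0.5676]
 [ 0.      0.      0.      1.    ]]
burner_large [([408.6, 186.5], 0.65)] [([406.7, 189.7], 0.72)]
burner_small [([353.9, 173.6], 0.68)] [([353.3, 173.2], 0.63)]
crown_large [([304.1, 284.1], 0.9)] [([301.4, 282.8], 0.69)]
crown_small [] [([295.0, 225.4], 0.83)]
cap_large [([255.2, 257.2], 0.78)] [([254.4, 252.1], 0.89), ([213.7, 216.2], 0.5)]
cap_small [([348.8, 246.7], 0.61), ([354.4, 172.0], 0.34)] [([348.6, 245.5], 0.65)]
tumbler [([218.7, 231.8], 0.82)] [([215.5, 214.7], 0.82), ([298.0, 225.1], 0.44)]
mug [([272.3, 206.7], 0.63)] [([267.5, 187.0], 0.6)]
top [[483.0251   0.     318.161 ]
 [  0.     483.0251 201.1494]
 [  0.       0.       1.    ]] [[-0.0069 -0.9999  0.0106  0.0167]
 [-0.9951  0.0059 -0.0992  0.5801]
 [ 0.0991 -0.0112 -0.995   0.8497]
 [ 0.      0.      0.      1.    ]]
burner_large [([429.8, 277.2], 0.85)] [([429.6, 277.1], 0.73), ([297.8, 281.4], 0.42)]
burner_small [([414.5, 194.8], 0.73)] [([417.1, 193.4], 0.83), ([219.0, 139.4], 0.18)]
crown_large [([219.2, 288.0], 0.96)] [([216.7, 287.9], 0.9), ([429.9, 277.2], 0.33)]
crown_small [([291.0, 213.1], 0.83)] [([286.8, 211.2], 0.73)]
cap_large [([219.3, 215.3], 0.69), ([416.1, 191.9], 0.66)] [([218.1, 215.9], 0.77), ([416.9, 195.4], 0.25)]
cap_small [([294.0, 282.3], 0.63)] [([293.5, 283.0], 0.91), ([222.2, 140.2], 0.18)]
tumbler [([223.9, 142.9], 0.82)] [([220.6, 139.0], 0.58)]
mug [([299.7, 145.0], 0.61)] [([297.5, 129.2], 0.95), ([416.9, 194.1], 0.16)]
1.7 [ 0.9729  0.2313  0.     -0.    ] [ 0.2925 -0.5804  0.2214]
```

```bash
python3 - <<'E'
import cv2,numpy as np
t=cv2.imread("pics/top0.png"); cv2.imwrite("pics/t1.png",cv2.resize(t[90:340,160:480],None,fx=2.4,fy=2.4,interpolation=cv2.INTER_CUBIC)[:600,:800])
f=lambda u,v,r:cv2.resize(t[v-r:v+r,u-r:u+r],(390,290*390//290),interpolation=cv2.INTER_CUBIC)[:290+100]
a=[cv2.resize(t[v-25:v+25,u-25:u+25],(300,300),interpolation=cv2.INTER_CUBIC) for u,v in((218,287),(289,212),(430,277),(416,194))]
cv2.imwrite("pics/t2.png",np.vstack([np.hstack(a[:2]),np.hstack(a[2:])]))
E
```

```text
(no output)
```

View pics/t1.png

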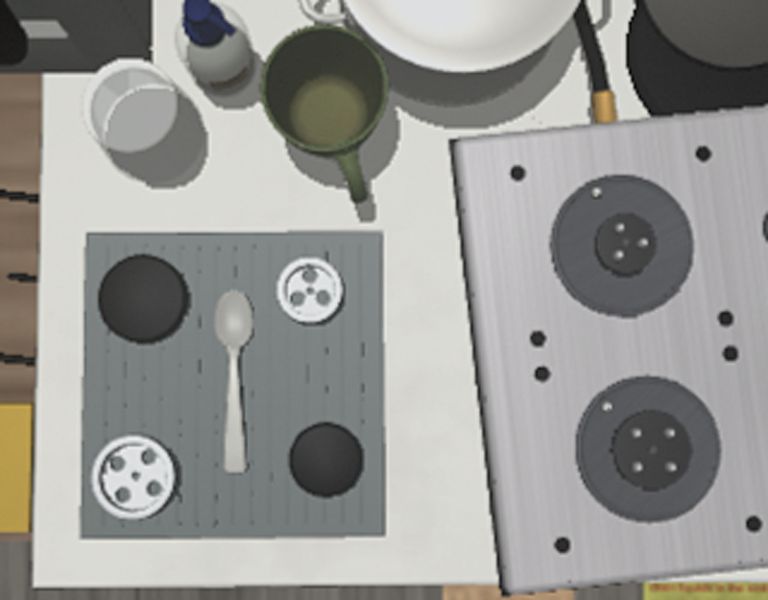

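View pics/t2.png

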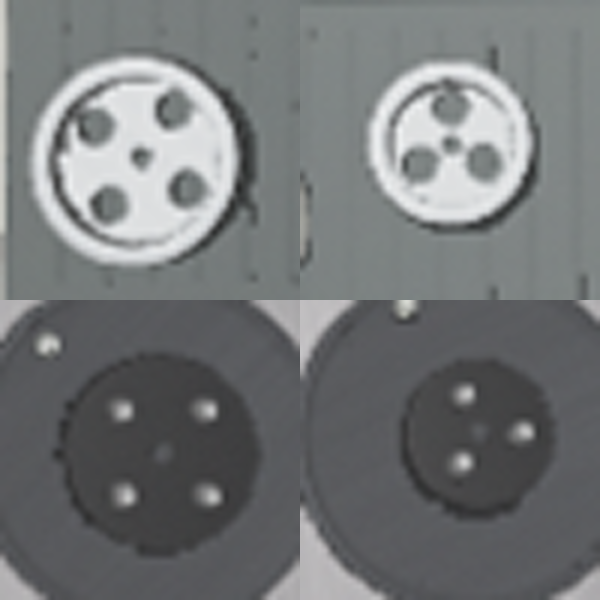

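View pics/scene0.png

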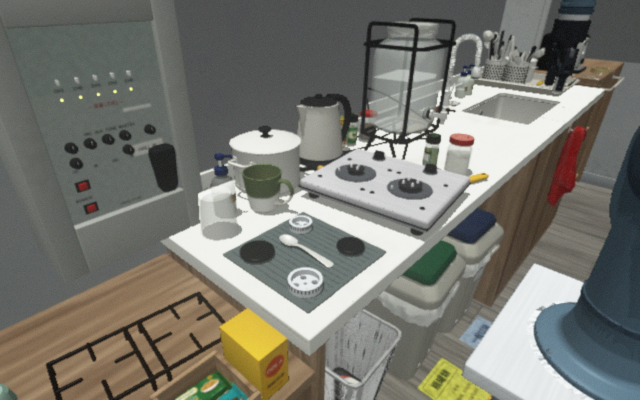

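The pictures show both crowns, both caps and a spoon on the mat in the top view. The large crown is at about (218,287), the small crown (289,212), the large cap (219,215) and the small cap (294,282). Stud tips are clear around (430,277) for four and (416,194) for three. Next I'll measure these at sub-pixel level.

```bash
cat > h.py <<'E'
from bench import *
import cv2,numpy as np
np.set_printoptions(precision=4,suppress=True)
def p2w(px,z,c="top"):
    p=camera_params(c);K=np.array(p["K"]);T=np.array(p["camera_from_world"]);R=T[:3,:3]
    C=-R.T@T[:3,3];d=R.T@np.linalg.inv(K)@np.array([px[0],px[1],1.]);return (C+d*(z-C[2])/d[2])[:2]
def w2p(X,c):
    p=camera_params(c);q=np.array(p["K"])@(np.array(p["camera_from_world"])@np.append(X,1))[:3];return q[:2]/q[2]
def blobs(mask,w,amin,amax,u0,v0):
    n,l,s,_=cv2.connectedComponentsWithStats(mask.astype(np.uint8),connectivity=8);o=[]
    for i in range(1,n):
        if amin<=s[i,4]<=amax:
            y,x=np.nonzero(l==i);ww=w[y,x];o.append((s[i,4],u0+(x*ww).sum()/ww.sum(),v0+(y*ww).sum()/ww.sum()))
    return o
def crop(g,u,v,r,k=6):  # upsampled crop; returns image and pixel mapping
    c=cv2.getRectSubPix(g,(2*r+1,2*r+1),(u,v)).astype(np.float32)
    return cv2.resize(c,None,fx=k,fy=k,interpolation=cv2.INTER_CUBIC),(lambda X:(np.asarray(X)+.5)/k-.5+np.array([u,v])-r)
E
cat > meas.py <<'E'
from h import *
t=cv2.imread("pics/top0.png");g=cv2.cvtColor(t,cv2.COLOR_BGR2GRAY)
def cc(img,thr,sgn,amin,amax):
    m=(sgn*(img-thr)>0);n,l,s,ce=cv2.connectedComponentsWithStats(m.astype(np.uint8))
    return [ce[i] for i in range(1,n) if amin<s[i,4]<amax]
def ang(P,c,n):
    a=np.arctan2(P[:,1]-c[1],P[:,0]-c[0]);return np.angle(np.exp(1j*n*a).mean())/n
def pts(u,v,r,thr,sgn,amin,amax,z,n,lab,rad):
    im,f=crop(g,u,v,r);P=np.array([p2w(f(c),z) for c in cc(im,thr,sgn,amin,amax)])
    c0=P.mean(0) if len(P) else 0
    print(lab,len(P),"c",c0,"r",np.linalg.norm(P-c0,axis=1)*1e3)
    return P
for lab,u,v,r,z,n in(("studsL",430,277,14,.073,4),("studsS",416,194,11,.073,3)):
    P=pts(u,v,r,110,1,20,900,z,n,lab,0);print("  ang",np.degrees(ang(P,P.mean(0),n)))
for lab,u,v,r,z,n in(("crownL",218,287,13,.010,4),("crownS",290,213,10,.010,3)):
    P=pts(u,v,r,170,-1,500,2500,z,n,lab,0)
    print("  ang",np.degrees(ang(P,P.mean(0),n)))
# outlines
for lab,u,v,thr,sgn,z,R in(("crownL",217.5,287,170,1,.022,31),("crownS",290,212,170,1,.022,25),("capL",219,215,85,-1,.012,34),("capS",294,282,85,-1,.012,28)):
    im,f=crop(g,u,v,26);m=(sgn*(im-thr)>0).astype(np.uint8)
    cs,_=cv2.findContours(m,cv2.RETR_EXTERNAL,cv2.CHAIN_APPROX_NONE);c=max(cs,key=cv2.contourArea)
    e=cv2.fitEllipse(c);p=f(e[0]);print(lab,"outline",p,p2w(p,z),"axes mm",np.array(e[1])/6*p2w_s if 0 else np.linalg.norm(p2w(p,z)-p2w(p+[1,0],z))*np.array(e[1])/6*1e3)
for n,z,px in(("tumbler",0,(223.9,142.9)),("mug",0,(299.7,145))):print(n,p2w(px,z))
# scene cross-check
for n,z,px in(("bL",.05,(408.6,186.5)),("bS",.05,(353.9,173.6)),("crL",.004,(304.1,284.1)),("capL",.004,(255.2,257.2)),("capS",.004,(348.8,246.7))):print("scene",n,p2w(px,z,"scene"))
print("tool y ang",np.degrees(2*np.arctan2(.2313,.9729)))
E
python3 meas.py
```

```text
studsL 4 c [ 0.4447 -0.18  ] r [16.9515 16.9317 16.8441 17.0833]
  ang 44.972679027980725
studsS 3 c [ 0.5939 -0.1647] r [11.3195 10.4617 11.2105]
  ang 25.802684398640665
crownL 6 c [0.4256 0.1916] r [24.6623 25.1333 13.4622 12.0253 23.4621 26.031 ]
  ang -44.082445903348514
crownS 4 c [0.5595 0.0632] r [16.8456  5.8764 14.16   19.6398]
  ang -1.3165924112570169
crownL outline [214.6845 288.3546] [0.4245 0.1999] axes mm [60.123  61.7679]
crownS outline [288.3633 210.1686] [0.5646 0.0675] axes mm [48.6968 48.9196]
capL outline [219.4111 214.2866] [0.5585 0.1951] axes mm [68.0372 70.0554]
capS outline [295.4828 281.2255] [0.4354 0.0551] axes mm [56.7106 56.9899]
tumbler [0.6951 0.1907]
mug [0.6904 0.047 ]
scene bL [ 0.452  -0.1904]
scene bS [ 0.5933 -0.1598]
scene crL [0.4291 0.1969]
scene capL [0.5541 0.2048]
scene capS [0.4417 0.0516]
tool y ang 26.74677602788006
```

```bash
cat > m2.py <<'E'
from h import *
g=cv2.cvtColor(cv2.imread("pics/top0.png"),cv2.COLOR_BGR2GRAY)
for lab,n,rr,u,v,H in(("L",4,17,218,287,[(97,125),(173,109),(187,188),(109,206)]),("S",3,11.5,289,212,[(150,107),(119,163),(185,162)])):
    P=[]
    for h in H:
        p=(np.array(h)+.5)/6-.5+np.array([u,v])-25
        for _ in range(3):
            im,f=crop(g,*map(float,p),4);w=np.clip(190-im,0,80);yy,xx=np.mgrid[:im.shape[0],:im.shape[1]]
            w=w*(np.hypot(xx-26.5,yy-26.5)<25);p=f([(xx*w).sum()/w.sum(),(yy*w).sum()/w.sum()])
        P.append(p2w(p,.010))
    P=np.array(P);c=P.mean(0);a=np.arctan2(P[:,1]-c[1],P[:,0]-c[0])
    print(lab,c,np.linalg.norm(P-c,axis=1)*1e3,np.degrees(a),"phase",np.degrees(np.angle(np.exp(1j*n*a).mean())/n))
# IK check, tool-y angle psi in world
for X in((.425,.199,.16),(.5646,.0675,.16),(.5585,.1951,.16),(.4354,.0551,.16),(.4447,-.18,.16),(.5939,-.1647,.16)):
    r=[]
    for psi in range(-90,91,15):
        h=np.radians(psi+90)/2  # candidate yaw
        q=inverse_kinematics(X,[np.cos(h),np.sin(h),0,0]);r.append((psi,None if q is None else round(q[6],1)))
    print(X,r)
E
python3 m2.py; python3 - <<'E'
from scipy.spatial.transform import Rotation as R
import numpy as np
for y in(0,90):
    h=np.radians(y)/2;print(y,R.from_quat([np.cos(h),np.sin(h),0,0]).as_matrix()[:,1])
E
```

```text
L [0.4248 0.2006] [18.3227 17.3017 17.5073 17.2068] [  56.2605  -35.2064 -124.0449  147.5017] phase -33.87231421013683
S [0.5655 0.0677] [13.1358 12.0071 12.1381] [   2.3618  124.8398 -121.075 ] phase 2.04346450097907
(0.425, 0.199, 0.16) [(-90, np.float64(-2.3)), (-75, np.float64(-2.0)), (-60, np.float64(-1.7)), (-45, np.float64(-1.5)), (-30, np.float64(-1.2)), (-15, np.float64(-1.0)), (0, np.float64(-0.7)), (15, np.float64(-0.5)), (30, np.float64(-0.2)), (45, np.float64(0.1)), (60, np.float64(0.3)), (75, np.float64(0.6)), (90, np.float64(0.8))]
(0.5646, 0.0675, 0.16) [(-90, np.float64(-1.9)), (-75, np.float64(-1.7)), (-60, np.float64(-1.4)), (-45, np.float64(-1.1)), (-30, np.float64(-0.9)), (-15, np.float64(-0.6)), (0, np.float64(-0.4)), (15, np.float64(-0.1)), (30, np.float64(0.1)), (45, np.float64(0.4)), (60, np.float64(0.6)), (75, np.float64(0.9)), (90, np.float64(1.1))]
(0.5585, 0.1951, 0.16) [(-90, np.float64(-2.2)), (-75, np.float64(-2.0)), (-60, np.float64(-1.7)), (-45, np.float64(-1.5)), (-30, np.float64(-1.2)), (-15, np.float64(-1.0)), (0, np.float64(-0.7)), (15, np.float6
[... 498 characters left out ...]
t64(-1.3)), (-75, np.float64(-1.0)), (-60, np.float64(-0.8)), (-45, np.float64(-0.5)), (-30, np.float64(-0.3)), (-15, np.float64(-0.0)), (0, np.float64(0.2)), (15, np.float64(0.5)), (30, np.float64(0.8)), (45, np.float64(1.0)), (60, np.float64(1.3)), (75, np.float64(1.5)), (90, np.float64(1.8))]
(0.5939, -0.1647, 0.16) [(-90, np.float64(-1.4)), (-75, np.float64(-1.2)), (-60, np.float64(-0.9)), (-45, np.float64(-0.7)), (-30, np.float64(-0.4)), (-15, np.float64(-0.2)), (0, np.float64(0.1)), (15, np.float64(0.3)), (30, np.float64(0.6)), (45, np.float64(0.8)), (60, np.float64(1.1)), (75, np.float64(1.3)), (90, np.float64(1.6))]
0 [ 0. -1.  0.]
90 [ 1.00000000e+00 -2.22044605e-16  0.00000000e+00]
```

```bash
cat >> h.py <<'E'
def Q(psi):
    h=np.radians(psi+90)/2;return [np.cos(h),np.sin(h),0,0]
def fz():return read_ft_force()[2]
def stat(l=""):print(l,"t",round(read_time_s(),2),"p",np.array(read_eef_pos()),"F",np.array(read_ft_force()).round(1),"gap",round(float(read_finger_gap()),4),"gf",np.round(read_grasp_force(),1))
E
python3 - <<'E'
from h import *
c=np.array([.4246,.2001])
move_gripper(.076,25)
move_ptp([*c,.15],Q(90)); stat("above")
movel([*c,.031],speed=.15); f0=fz(); stat("low")
z=.031
while z>.008:
    z-=.002; movel([*c,z],speed=.05)
    if abs(fz()-f0)>2.5: break
stat("touch"); 
E
```

```text
above t 4.76 p [0.4253 0.1991 0.15  ] F [-0.1  0.3 -0.2] gap 0.0758 gf 0.0
low t 5.7 p [0.4253 0.2006 0.0316] F [-0.4  0.5  0.4] gap 0.076 gf 0.0
touch t 8.7 p [0.4245 0.2    0.0069] F [-1.3 -1.4 -0.5] gap 0.0764 gf 0.0
```

```bash
python3 - <<'E'
from h import *
c=np.array([.4246,.2001])
movel([*c,.011],speed=.05)
move_gripper(.05,25); stat("sq1"); move_gripper(.078); 
movel([*c,.035],speed=.15);move_ptp([*c,.035],Q(0));movel([*c,.011],speed=.1)
move_gripper(.05,25); stat("sq2"); move_gripper(.078); stat("open")
movel([*c,.06],speed=.2);move_ptp([.42,.0,.16],Q(0)); stat("aside")
im=read_camera("top");cv2.imwrite("pics/top1.png",im[:,:,::-1])
cv2.imwrite("pics/t3.png",cv2.resize(im[170:330,170:470,::-1],None,fx=2.6,fy=2.6,interpolation=cv2.INTER_CUBIC))
E
```

```text
sq1 t 9.32 p [0.4245 0.2001 0.0109] F [-0.2 -0.5  0.9] gap 0.05 gf 0.0
sq2 t 12.06 p [0.4249 0.2002 0.0114] F [-0.5  0.4  0.1] gap 0.0497 gf 0.0
open t 12.45 p [0.4246 0.2001 0.011 ] F [ 0.6  0.  -0. ] gap 0.0779 gf 0.0
aside t 13.73 p [0.4193 0.0009 0.1591] F [-0.4  0.9 -1.4] gap 0.0778 gf 0.0
```

View pics/t3.png

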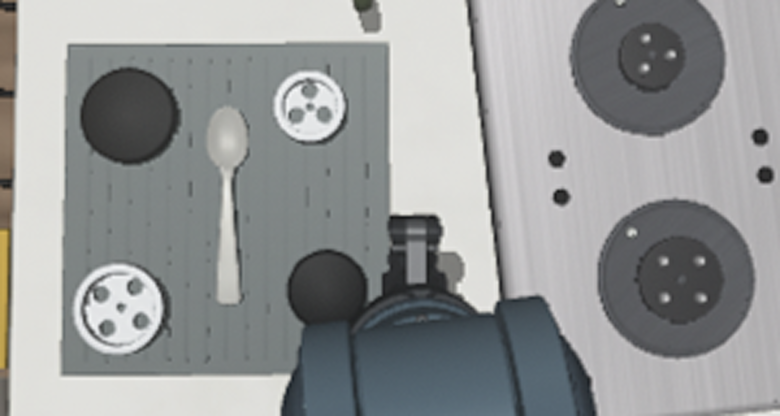

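```bash
python3 - <<'E'
from h import *
p=np.array(read_eef_pos());print(p,read_tcp_rot(),w2p(p,"top"),w2p(p-[0,0,.019],"top"),w2p(p,"scene"))
im=read_camera("scene")[:,:,::-1];u,v=w2p(p,"scene").astype(int)
im=im.copy();cv2.circle(im,(u,v),2,(0,0,255),1)
g=np.ascontiguousarray(im[100:350,150:470]);cv2.imwrite("pics/s3.png",cv2.resize(g,None,fx=2.4,fy=2.4,interpolation=cv2.INTER_CUBIC))
E
```

```text
[0.4194 0.0015 0.159 ] [ 0.7063  0.708  -0.0003 -0.001 ] [327.357  298.0063] [326.9964 296.7818] [378.5027 173.0619]
```

View pics/s3.png

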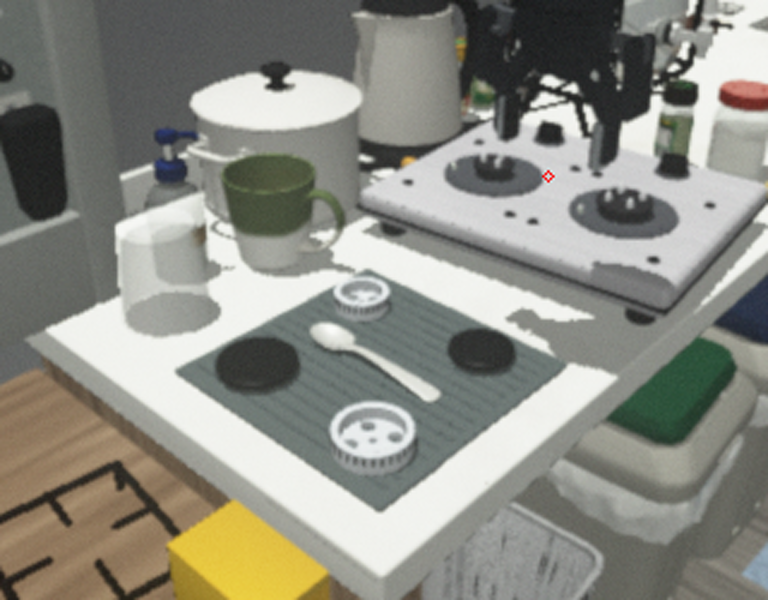

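The scene view shows the pad tips at crop (505,135) and (598,170), above the marked TCP at (548,176). So the fingers ride about 20 mm higher than stated, and both squeezes closed over the crown. I'll find the true tip height by touch.

```bash
python3 - <<'E'
from h import *
c=np.array([.4246,.2001])
move_ptp([*c,.06],Q(0)); movel([*c,.011],speed=.15); pause(.1)
F=[fz() for _ in range(5)];f0=np.mean(F);z=.011
while z>-.035:
    z-=.002; movel([*c,z],speed=.06)
    f=np.mean([fz() for _ in range(3)])
    if abs(f-f0)>4: break
print(f0,f,z); stat("touch")
movel([*c,z+.004],speed=.05); stat()
move_gripper(.05,25); stat("sq")
E
```

```text
-0.17829347635437232 8.751747947968855 -0.017
touch t 18.8 p [ 0.4249  0.2002 -0.0161] F [-1.7 -1.   8.8] gap 0.0782 gf 4.3
 t 19.05 p [ 0.4249  0.2002 -0.0128] F [ 0.9 -0.5 -0.6] gap 0.0781 gf 0.0
sq t 19.35 p [ 0.4265  0.2006 -0.0111] F [-1.7 -1.3 15.4] gap 0.0608 gf 33.0
```

```bash
python3 - <<'E'
from h import *
c=np.array([.4246,.2001])
movel([*c,-.007],speed=.05);stat("rel");move_gripper(.05);move_gripper(.078)
movel([*c,.03],speed=.2);move_ptp([*c,.03],Q(90));movel([*c,-.007],speed=.15)
move_gripper(.05,25); stat("sq90"); move_gripper(.078); stat()
movel([*c,.03],speed=.2);move_ptp([.42,.0,.13],Q(0)); stat("aside")
im=read_camera("top");cv2.imwrite("pics/top2.png",im[:,:,::-1])
cv2.imwrite("pics/t4.png",cv2.resize(im[260:310,190:250,::-1],None,fx=10,fy=10,interpolation=cv2.INTER_CUBIC))
E
sed -i 's#pics/top0.png#pics/"+(sys.argv[1] if len(sys.argv)>1 else "top0")+".png#; 1a import sys' m2.py; sed -i '/^# IK/,$d' m2.py
cat >> m2.py <<'E'
for lab,u,v,thr,z in(("crownL",216,288,170,.022),("crownS",289,211,170,.022)):
    im,f=crop(g,u,v,26);m=(im>thr).astype(np.uint8)
    c=max(cv2.findContours(m,cv2.RETR_EXTERNAL,cv2.CHAIN_APPROX_NONE)[0],key=cv2.contourArea)
    e=cv2.fitEllipse(c);p=f(e[0]);print(lab,"outline",p,p2w(p,z),np.array(e[1])/6)
E
sed -i 's/^import sys//;1i import sys' m2.py
python3 m2.py top2; python3 m2.py top1
```

```text
rel t 19.62 p [ 0.4244  0.1999 -0.0072] F [ 0.2 -0.6 -1.7] gap 0.0608 gf 27.9
sq90 t 22.43 p [ 0.4252  0.2004 -0.0059] F [-1.5 -0.5  5.9] gap 0.0606 gf 27.4
 t 22.74 p [ 0.4247  0.2    -0.007 ] F [0.4 0.5 1.5] gap 0.0779 gf 0.0
aside t 23.97 p [0.4194 0.0007 0.1293] F [ 0.6 -0.4 -0.5] gap 0.0781 gf 0.0
L [0.4236 0.2023] [18.7057 17.054  17.7948 17.1153] [  55.8394  -35.5622 -123.9695  147.4929] phase -34.04990248825278
S [0.5655 0.0677] [13.1736 12.0178 12.1727] [   2.4991  124.9277 -121.0602] phase 2.123747052241905
crownL outline [213.7848 289.0565] [0.4233 0.2015] [33.778  34.6592]
crownS outline [288.3377 210.1477] [0.5646 0.0675] [26.8672 26.9502]
L [0.4248 0.2007] [18.4848 17.2668 17.5496 17.1791] [  56.2186  -35.3934 -124.0647  147.7184] phase -33.88041409552452
S [0.5655 0.0677] [13.168  12.0214 12.1732] [   2.4659  124.8838 -121.0603] phase 2.0979749502834357
crownL outline [214.7209 288.361 ] [0.4245 0.1998] [33.8176 34.7084]
crownS outline [288.3352 210.1454] [0.5646 0.0675] [26.8791 26.9633]
```

View pics/t4.png

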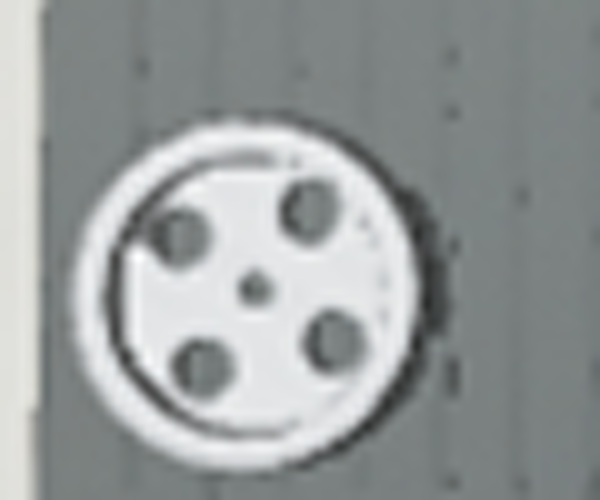

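The large crown is central in the crop at about (250,290). Vision reads it 1.3 mm low in x and 1.4 mm high in y against the TCP, so I apply that correction.

```bash
cat >> h.py <<'E'
B=np.array([.0013,-.0014])
def pick(c,psi,zg,op,eff=40):
    move_gripper(op);move_ptp([*c,.05],Q(psi));movel([*c,zg],speed=.12)
    move_gripper(.03,eff);stat("grip");movel([*c,.13],speed=.25)
def lower(c,psi,z0,z1,lim=12,step=.002):
    """guarded descent from z0 to z1; returns z reached"""
    move_ptp([*c,.13],Q(psi));movel([*c,z0],speed=.15);pause(.1)
    f0=np.mean([fz() for _ in range(4)]);z=z0
    while z>z1+1e-5:
        z=max(z-step,z1);movel([*c,z],speed=.06);f=np.mean([fz() for _ in range(3)])-f0
        if abs(f)>lim:print("contact",z,f);break
    stat("low %.4f df %.1f"%(z,f));return z
E
python3 - <<'E'
from h import *
pick([.4246,.2001],0,-.005,.078)
stat("lift")
lower(np.array([.4447,-.18])+B,-11,.069,.057)
E
```

```text
grip t 26.02 p [ 0.4256  0.2003 -0.0036] F [-1.7 -0.1  4.9] gap 0.0601 gf 42.6
lift t 26.72 p [0.424  0.1992 0.1292] F [-0.5  0.3 -1.6] gap 0.0595 gf 43.4
low 0.0570 df 10.5 t 30.3 p [ 0.4462 -0.1815  0.0584] F [-4.4  0.6  9.9] gap 0.06 gf 44.6
```

```bash
python3 - <<'E'
from h import *
c=np.array([.4447,-.18])+B
movel([*c,.058],speed=.05);move_gripper(.078);movel([*c,.11],speed=.2)
move_gripper(.066)
s=np.array([.5646,.0675])+B
move_ptp([*s,.06],Q(20)); stat("over S")
im=read_camera("top");cv2.imwrite("pics/top3.png",im[:,:,::-1])
im2=read_camera("scene")
a=cv2.resize(im[247:307,400:460,::-1],(400,400),interpolation=cv2.INTER_CUBIC);b=cv2.resize(im2[150:220,370:440,::-1],(400,400),interpolation=cv2.INTER_CUBIC)
cv2.imwrite("pics/t5.png",np.hstack([a,b]))
E
```

```text
over S t 32.65 p [0.5659 0.0641 0.0596] F [-0.5 -0.8 -0. ] gap 0.066 gf 0.0
```

View pics/t5.png

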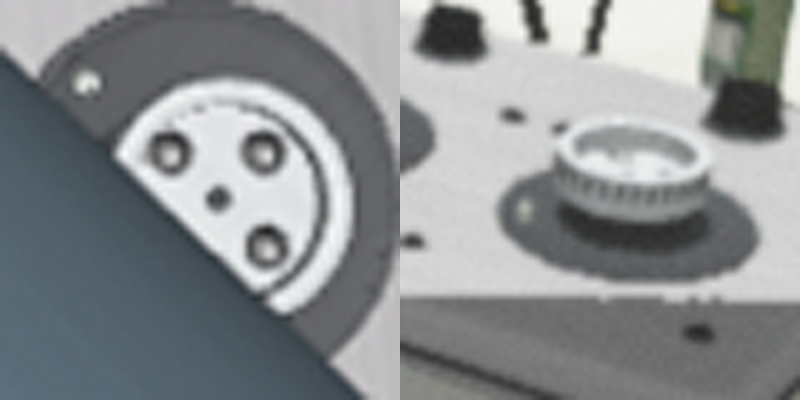

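The top view shows the large crown on its burner with a stud centred in each visible hole, at crop (170,152), (264,152) and (267,246). The scene view shows it level. Next is the small crown.

```bash
python3 - <<'E'
from h import *
s=np.array([.5646,.0675])+B
movel([*s,-.003],Q(20),speed=.12);move_gripper(.03,40);stat("grip");movel([*s,.13],speed=.25);stat("lift")
lower(np.array([.5939,-.1647])+B,43.7,.071,.059)
E
```

```text
grip t 33.72 p [ 0.5672  0.0667 -0.0016] F [-0.1  0.4  2.8] gap 0.0479 gf 41.7
lift t 34.4 p [0.5647 0.0652 0.1287] F [-0.3 -0.3 -1.7] gap 0.0477 gf 41.4
low 0.0590 df 7.0 t 37.48 p [ 0.5955 -0.1661  0.0604] F [-3.2 -0.5  5.6] gap 0.048 gf 42.0
```

```bash
python3 - <<'E'
from h import *
c=np.array([.5939,-.1647])+B
movel([*c,.060],speed=.05);move_gripper(.066);movel([*c,.12],speed=.25)
k=np.array([.5585,.1951])+B
move_gripper(.081)
move_ptp([*k,.05],Q(90));
im=read_camera("top");im2=read_camera("scene")
movel([*k,-.010],speed=.12);move_gripper(.03,20);stat("sq");move_gripper(.081)
movel([*k,.02],speed=.2);move_ptp([*k,.02],Q(0));movel([*k,-.010],speed=.12)
move_gripper(.03,40);stat("grip")
movel([*k,.04],speed=.1);stat("lift")
im3=read_camera("scene")
f=lambda i,u,v,r:cv2.resize(i[v-r:v+r,u-r:u+r,::-1],(260,260),interpolation=cv2.INTER_CUBIC)
cv2.imwrite("pics/t6.png",np.hstack([f(im,416,194,28),f(im2,354,172,35),f(im3,250,240,45)]))
E
```

```text
sq t 41.14 p [ 0.5603  0.1945 -0.0088] F [-0.4 -0.2  3. ] gap 0.0663 gf 22.4
grip t 43.72 p [ 0.5604  0.1943 -0.0091] F [-1.   0.3  1.2] gap 0.065 gf 44.7
lift t 44.37 p [0.56   0.1934 0.0404] F [-0.7 -0.3 -1.3] gap 0.0649 gf 44.6
```

View pics/t6.png

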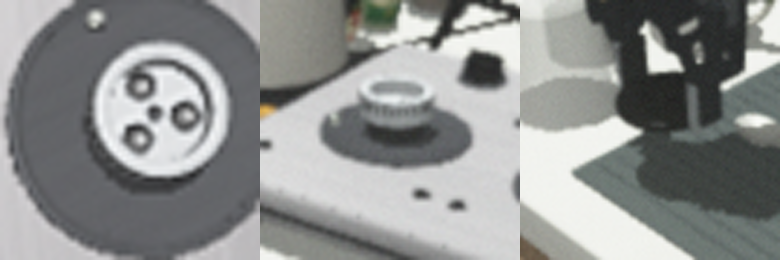

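The small crown sits home, with its three studs central in the holes at crop (140,85), (185,115) and (138,137). The large cap hangs in the gripper. Now I'll lay it on.

```bash
python3 - <<'E'
from h import *
k=np.array([.5585,.1951])+B
movel([*k,.13],speed=.25)
c=np.array([.4447,-.18])+B
z=lower(c,0,.075,.064,lim=6)
im3=read_camera("scene")
cv2.imwrite("pics/t7.png",cv2.resize(im3[140:220,360:460,::-1],None,fx=5,fy=5,interpolation=cv2.INTER_CUBIC))
E
```

```text
contact 0.06499999999999999 7.274697137370351
low 0.0650 df 7.3 t 48.25 p [ 0.4464 -0.1815  0.0658] F [-2.9  0.8  6.1] gap 0.0652 gf 45.3
```

View pics/t7.png

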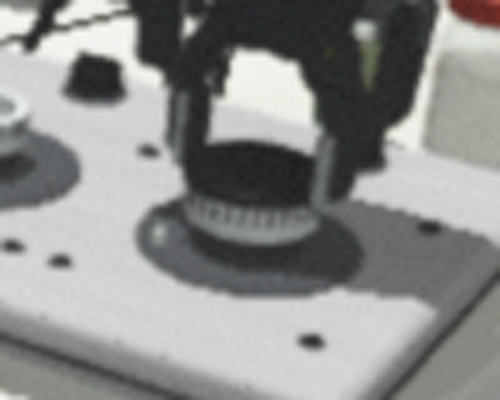

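The large cap sits flat on its crown around crop (255,180), and z matches the home height. I'll release it and fetch the small cap.

```bash
python3 - <<'E'
from h import *
c=np.array([.4447,-.18])+B
movel([*c,.0655],speed=.05);move_gripper(.081);movel([*c,.13],speed=.25)
k=np.array([.4354,.0551])+B
move_gripper(.072)
move_ptp([*k,.05],Q(90));movel([*k,-.007],speed=.12);move_gripper(.03,20);stat("sq");move_gripper(.072)
movel([*k,.02],speed=.2);move_ptp([*k,.02],Q(0));movel([*k,-.007],speed=.12)
move_gripper(.03,40);stat("grip");g=read_eef_pos()[2]
movel([*k,.13],speed=.25);stat("lift")
d=np.array([.5939,-.1647])+B
zh=.079-.004+g
lower(d,0,zh+.010,zh-.002,lim=6);print("home",zh)
im3=read_camera("scene")
cv2.imwrite("pics/t8.png",cv2.resize(im3[130:210,310:450,::-1],None,fx=5,fy=5,interpolation=cv2.INTER_CUBIC))
E
```

```text
sq t 51.42 p [ 0.4378  0.0536 -0.0059] F [-1.3 -0.4  6.8] gap 0.0547 gf 20.4
grip t 53.94 p [ 0.4371  0.0539 -0.0059] F [-1.4 -0.2  5.3] gap 0.0534 gf 40.9
lift t 54.64 p [0.4359 0.053  0.1293] F [ 0.1  0.1 -2. ] gap 0.0532 gf 42.2
contact 0.06705839005534218 9.34283302840439
low 0.0671 df 9.3 t 57.78 p [ 0.5957 -0.1661  0.0691] F [-3.3  0.5  8.5] gap 0.0536 gf 43.0
home 0.06905839005534219
```

View pics/t8.png

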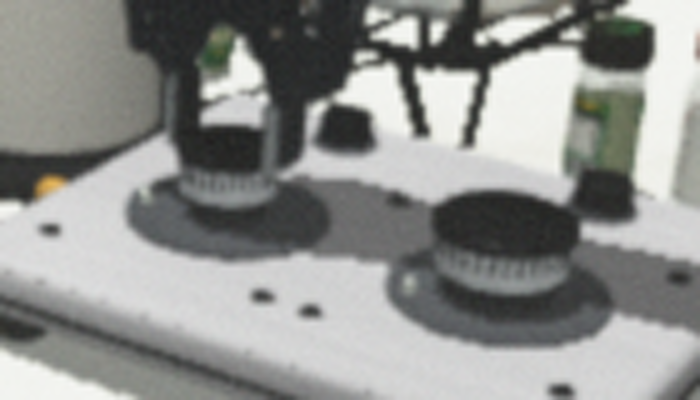

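The large cap is flat at crop (505,225), and the small cap is at home height at (225,150). I'll release it, back off and check.

```bash
python3 - <<'E'
from h import *
d=np.array([.5939,-.1647])+B
movel([*d,.069],speed=.05);move_gripper(.072);movel([*d,.14],speed=.2)
move_ptp([.45,.08,.20],Q(0));stat("clear")
t=read_camera("top");s=read_camera("scene")
cv2.imwrite("pics/t9.png",np.hstack([cv2.resize(t[154:314,380:480,::-1],(350,560),interpolation=cv2.INTER_CUBIC),cv2.resize(s[130:242,350:440,::-1],(450,560),interpolation=cv2.INTER_CUBIC)]))
g=cv2.cvtColor(t,cv2.COLOR_RGB2GRAY)
for u,v in((430,275),(417,192)):
    im,f=crop(g,u,v,22);m=(im<48).astype(np.uint8)
    c=max(cv2.findContours(m,cv2.RETR_EXTERNAL,cv2.CHAIN_APPROX_NONE)[0],key=cv2.contourArea)
    e=cv2.fitEllipse(c);p=f(e[0]);print(p,p2w(p,.087)+B,np.array(e[1])/6)
E
```

```text
clear t 60.04 p [0.4509 0.0784 0.1998] F [ 0.4 -0.5  0. ] gap 0.0722 gf 0.0
[433.8962 277.248 ] [ 0.4464 -0.1808] [39.0897 40.4265]
[422.053  189.0121] [ 0.5954 -0.1651] [29.7175 30.1893]
```

View pics/t9.png

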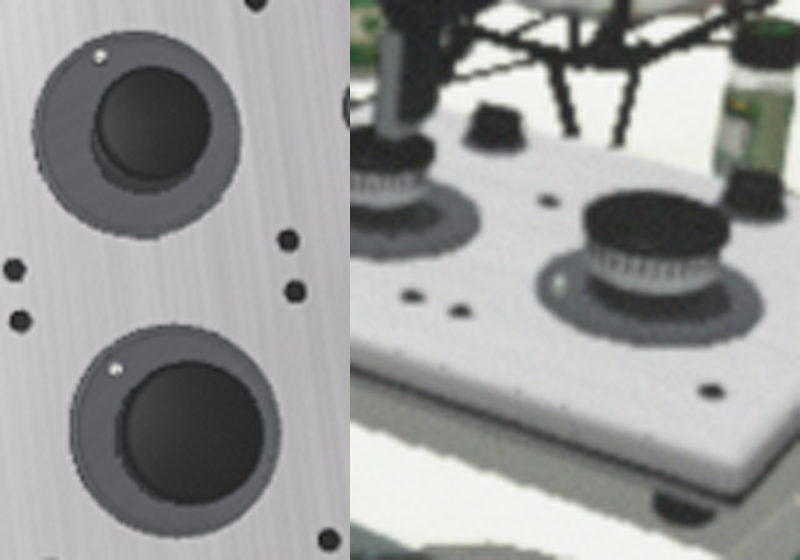

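Both caps sit flat and within about 1 mm of their burner centres: the small one at crop (153,123), the large one at (193,433). Nothing is touching the robot, so I'm handing in.

```bash
python3 -c "
from bench import *
print(sign_off())"
```

```text
the job is handed in; nothing more can be done
None
```

Both burners are back together, each crown home on its studs and each matching cap flat and within about 1 mm of centre; I never touched the glass or the mug, and the job was handed in at about 60 s of the 93 s allowed.

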